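Hang the bracket shelf on the slotted upright

TASK

Pick up the small white bracket shelf that stands on the lab bench, push its two hooks into the slots of the upright until its back is flat against the slotted plate, then press it down until the spring catch snaps over its back plate and holds it down, and let go. Feel for the slots and do not force it: use gentle pushes only, and leave the tube rack, the joystick box and the jar where they are.

Things in the scene. Friction and masses are not known exactly. Their poses are not given: they have to be found in the camera images.
- shelf_grip (a point): Where to grip the loose white bracket shelf (0.25 kg): the middle of its upright rib, 10 mm thick, 50 mm above the underside. Rib top 20 mm above this point; along x the rib spans -22 mm to +20 mm from here. Grip from above, fingers closing along y. Axes: x to the hook side, y across, z up. The back face of its back plate is 28 mm ahead (+x), the hook ends 45 mm ahead.
- shelf: The same shelf, standing on its underside on the bench; origin on the underside, 50 mm straight below the grip point, same axes. Back plate 8 mm thick, 44 mm wide, 80 mm high. Floor 60 mm wide, 6 mm thick, reaching 72 mm to -x, edges up to 16 mm high.
- shelf_hooks (a point): On the shelf's back face, 28 mm ahead (+x) of the grip point and 15 mm below it. Two hooks on this face's upright centre line, 9 mm wide, 17 mm long: a 9 mm high neck, from its end a 7 mm thick tongue hanging 10 mm below the neck, 9 mm gap to the back face (10 at the tip). Neck undersides 11 and 53 mm, tops 20 and 62 mm, tongue tips 1 and 43 mm above the shelf's underside.
- upright: Slotted upright, fixed: white foot 130 x 130 x 12 mm with an aluminium plate 64 mm wide, 6 mm thick, top 170 mm above the bench. Origin on the bench, on the foot's centre line, below the plate's front face (plane x = 0). x points through the plate to its back: the shelf hooks in moving along +x, its x parallel to this x. y along the plate's width, z up. Over 50 N on it counts as forcing.
- slots_mid (a point): Front face, on the FOOT's centre line, 115 mm up. Two slots right through, 11 mm wide: 81-112 and 123-154 mm above the bench. The plate, with shoe and catch, is clamped up to 12 mm to either side (y) of the foot's centre line and up to 3 mm above or below the heights told here; no reading shows it: see or feel. At the told heights the hooks pass in with the grip point 130 to 142 mm up.
- shoe (a joint): Sprung shoe below the slots, in front of the plate, 34 mm wide, reaching 15 mm out, top 79 mm above the bench; m pushed down, 0 = up. The back plate's foot pushes it: 2 N at first, about 10 N after 6.5 mm, when the catch snaps (grip point 122.5 mm above the bench). Hard stop at grip point 120 mm, 9 mm down. Unlatched, it lifts the shelf again.
- catch (a joint): Spring catch: two dark noses just above the upper slot and to its sides, 152.5 to 164.5 mm above the bench, standing 7 mm out of the plate; m pushed in, 0 = out. The shelf's back plate pushes them in (3 N in all) as it comes flat to the plate at hooking-in height; they spring out over its top edge when it is pressed low enough, and so lock it.
- tube_rack: Bystander: white tube rack 50 x 150 mm, 92 mm high over its caps; origin at the centre of its underside.
- joystick: Bystander: joystick control box 120 x 100 mm, 90 mm high; origin at the centre of its underside.
- jar: Bystander: closed jar 60 mm across, 85 mm high; origin at the centre of its underside.
Things that resemble listed ones, but are neither listed nor needed, are in the scene too. Leave any purple look-alike of the shelf alone. Leave any yellow look-alike of the upright alone.

How it is judged:
By the outcome, as a careful person would: the job done as asked, in the order asked, and still so for the second after the job is handed in, with the robot touching nothing.
It also fails if it takes over 72 s, if anything falls off the work surface, if the arm or the gripper's body presses on something with over 40 N, if the wrist force passes 120 N, or if a joint passes its speed limit or range.

ROBOT

A 6-joint arm with a two-finger parallel gripper is mounted at the origin on the work surface. World frame = base frame: x ahead of the robot, y to its left, z up, the work surface at z = 0. Lengths are in m, angles in rad, forces in N, time in s.
With the tool pointing down it reaches from about 0.375 to 0.925 m from the base axis. Payload 5.7 kg.
Tool frame: the origin (TCP) lies between the finger pads; the fingertips stand 14 mm ahead of it and the grasp point (between the pads) lies 5 mm behind it (manip.nose_length is the distance from the TCP to the fingertips, in m); z points along the fingers, y is the line along which they close (so a half turn about z gives the same grasp; the last joint's range is limited). The gripper opens to 85 mm and grips with 20 to 120 N. Pads are 22 mm wide; open, the fingers measure 114 mm over their backs; the gripper's body (76 mm by 85 mm) begins 54 mm behind the grasp point. The pads swing forward as they close: fully open they stand 13 mm farther back than shut.
Start: joints at [0.992, 0.359, 1.51, -0, 1.272, -0.115], TCP at [0.268, 0.537, 0.245] pointing down, gripper open.
Joint ranges: [-2.97, 2.97], [-1.01, 2.36], [0.21, 2.38], [-0.96, 4.11], [0.2, 2.71], [-2.98, 2.98]. Speed limits (rad/s): [2.39, 2.39, 3.14, 3.14, 3.14, 3.14].

INTERFACE

Orientations are given as a unit quaternion [x, y, z, w].
In Python, from plant import manip, snapshot, get_calibration gives the robot as it stands. The module is installed in compiled form; this text tells all that it offers.
- The arm moves only by the shell command python3 -m jog 'ROWS'. ROWS is a JSON object of lists of equal length, an entry for each row: "offset": the shift along the world's x, y, z scaled (see below), a list of three; "turn": the turn, a rotation vector about the world's x, y, z scaled (see below), a list of three; "hand": the gripper's target within -1 to 1 (fully open at 1, half-way at 0, shut at -1). A call has 1 to 8 rows; each row is the pose to reach, as a shift and turn from the pose commanded when the call began; what a row does not reach only later rows make up. The controller multiplies each number of a shift by 1 m and each number of a turn by 45 degrees. A row lasts 1/12 s, in which the tool goes at most 41.7 mm and 7.16 degrees, less where a joint would pass 70% of its speed; a pose out of reach is approached as far as the arm can. A call with a number of a shift or a turn outside -1 to 1 is refused whole. A call with a gripper value outside its range is refused whole. The fingers move at their own pace and stop on an object; the grip force is fixed at half the most. Time passes only in rows, so rows that repeat a pose let the fingers close. It gives the time, the measured TCP pose, the force, the opening and the grip force at its end, in the units of the state.
- manip.get_obs(): the state, without advancing time (a new reading comes with each control period).
- snapshot(name): name is "scene" or "top" or "wrist"; returns the picture (400x640x3 uint8, red, green, blue); there is no depth.
- get_calibration(name): a dict with "mtx" (3x3 intrinsics, pixels), "extrinsics" (4x4, takes a point from camera to world coordinates). Camera axes: x right, y up, looking along -z (the intrinsics and any distortion apply to the point x, -y, -z); pixel columns grow to the right and rows downward; lengths in m; the calibration is good to about 2 mm. A picture is of the moment at which its call begins: read the wrist's pose just before it. get_calibration takes no time and is no camera call; for the wrist camera it gives the pose at the moment of the call.
- manip.finish_job(): hands the job in; it is judged then, once.
The state is a dict: "time_s": time; "qpos": joint angles; "joint_vel": joint speeds; "joint_torque": joint torques, N m; "ee_pos": TCP position; "tool_rot": TCP orientation; "contact_force": force on the tool from outside, world axes, zero at the start; "ft_torque": the same for the moment, N m; "gripper_width": finger opening in m; "grip_force": force on a finger pad.
Only numpy, scipy, OpenCV 4.12 (cv2) and the standard library are available. Lean on these libraries where they do the work, as an engineer would, in place of code of your own. Each camera call takes 0.05 s, during which the arm holds its last target. There are 200 camera calls.

## Working session

There is one attempt and no reset: what is moved stays moved. The work goes in short steps, Python scripts to look and compute and a shell command to move; the robot and the scene stay as the last step left them, time stands still between calls to the robot, and variables do not carry over. Pictures are saved under pics/ and viewed, at most 10 in all, crops included, and the job is handed in when it is done.

```bash
mkdir -p pics
python3 - <<'E'
from plant import manip, snapshot, get_calibration
import cv2,numpy as np
o=manip.get_obs()
print({k:np.round(v,3).tolist() for k,v in o.items()})
for n in ("scene","top","wrist"):
    c=get_calibration(n);print(n,np.round(c["mtx"],1).tolist(),np.round(c["extrinsics"],3).tolist(),[k for k in c])
    im=snapshot(n);cv2.imwrite(f"pics/{n}0.png",im[:,:,::-1])
a=[cv2.imread(f"pics/{n}0.png") for n in("scene","top")]
E
```

```text
{'time_s': 0.0, 'qpos': [0.992, 0.359, 1.511, -0.0, 1.273, -0.115], 'joint_vel': [-0.0, -0.002, 0.001, -0.0, -0.0, 0.0], 'joint_torque': [0.001, -52.765, -27.861, -0.0, 0.013, 0.0], 'ee_pos': [0.268, 0.536, 0.244], 'tool_rot': [0.23, 0.973, -0.001, -0.0], 'contact_force': [-0.232, -0.235, -0.059], 'ft_torque': [-0.028, -0.018, 0.035], 'grip_force': 0.0, 'gripper_width': 0.085}
scene [[379.9, 0.0, 316.8], [0.0, 379.9, 203.9], [0.0, 0.0, 1.0]] [[-0.655, -0.573, 0.492, 1.097], [0.756, -0.509, 0.412, 0.508], [0.015, 0.642, 0.767, 0.996], [0.0, 0.0, 0.0, 1.0]] ['mtx', 'extrinsics']
top [[400.9, 0.0, 315.4], [0.0, 400.9, 197.1], [0.0, 0.0, 1.0]] [[0.017, 0.99, -0.142, 0.373], [-1.0, 0.015, -0.021, -0.002], [-0.019, 0.142, 0.99, 1.199], [0.0, 0.0, 0.0, 1.0]] ['mtx', 'extrinsics']
wrist [[332.0, 0.0, 318.9], [0.0, 332.0, 198.2], [0.0, 0.0, 1.0]] [[0.447, -0.855, -0.264, 0.2], [0.895, 0.426, 0.133, 0.57], [-0.001, -0.296, 0.955, 0.374], [0.0, 0.0, 0.0, 1.0]] ['mtx', 'extrinsics']
```

View pics/scene0.png

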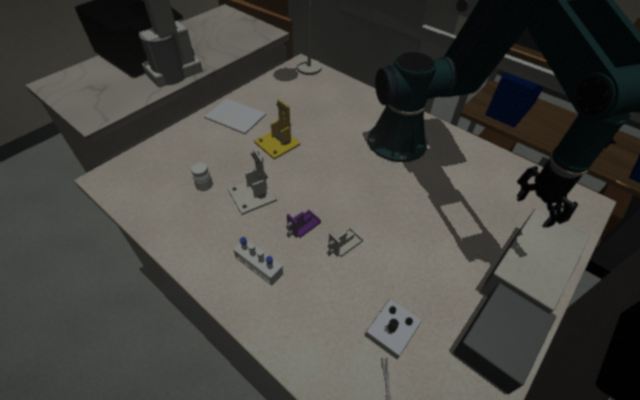

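View pics/top0.png

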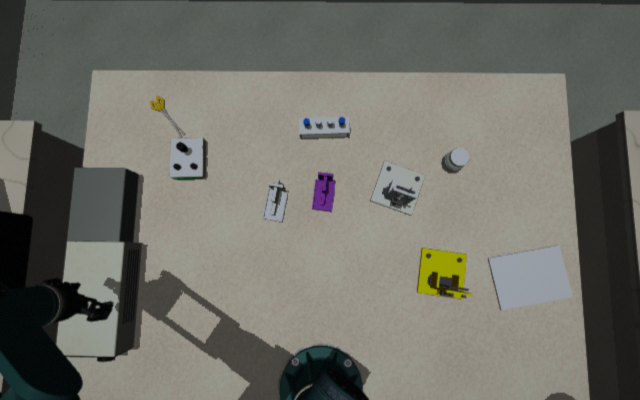

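The white shelf is at top px (276,200) / scene px (345,242). It could be taken for the purple shelf at top px (324,192) / scene px (303,222). The white upright is at top px (397,188) / scene px (255,182). It could be taken for the yellow upright at top px (443,275). I choose the white ones and check them in a close crop.

```bash
cat > h.py <<'E'
import numpy as np,cv2
from plant import manip,snapshot,get_calibration
def ray(c,u,v):
    K,T=c["mtx"],c["extrinsics"]; d=np.linalg.inv(K)@[u,v,1]
    return T[:3,3],T[:3,:3]@[d[0],-d[1],-d[2]]
def onz(c,u,v,z):
    o,d=ray(c,u,v); return o+d*(z-o[2])/d[2]
def proj(c,P):
    T=c["extrinsics"];p=(np.atleast_2d(P)-T[:3,3])@T[:3,:3]
    q=(c["mtx"]@np.c_[p[:,0],-p[:,1],-p[:,2]].T).T
    return q[:,:2]/q[:,2:]
E
python3 - <<'E'
from h import *
t=cv2.imread("pics/top0.png")[150:226,250:440];s=cv2.imread("pics/scene0.png")[140:262,220:370]
t=cv2.resize(t,None,fx=4.2,fy=4.2,interpolation=cv2.INTER_CUBIC)[:,:798];s=cv2.resize(s,None,fx=2.2,fy=2.2,interpolation=cv2.INTER_CUBIC)
o=np.zeros((t.shape[0]+s.shape[0],798,3),np.uint8);o[:t.shape[0]]=t[:,:798];o[t.shape[0]:,:s.shape[1]]=s
o=cv2.convertScaleAbs(o,alpha=1.4);cv2.imwrite("pics/c1.png",o);print(o.shape)
E
```

```text
(587, 798, 3)
```

View pics/c1.png

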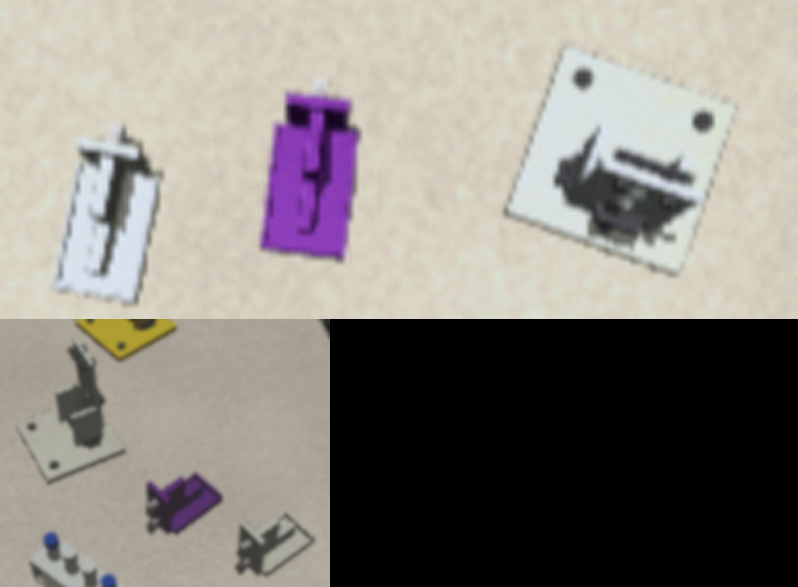

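Run:
```python
from h import *
c=get_calibration("top")
P=lambda x,y,z:onz(c,250+x/4.2,150+y/4.2,z)
f=np.array([P(*p,.012) for p in[(565,47),(735,107),(680,273),(507,213)]])
print("foot",f.round(3).tolist(),f.mean(0).round(3),[np.linalg.norm(f[i]-f[i-1]).round(3) for i in range(4)])
for a,b in((3,0),(2,1)): print("yaw",np.degrees(np.arctan2(*(f[b]-f[a])[[1,0]])))
print("plate top",P(600,160,.17),P(697,200,.17))
s=np.array([P(*p,.016) for p in[(55,290),(135,303),(160,178),(76,170)]]);print("shelf",s.round(3).tolist())
for a,b in((0,3),(1,2)): print("yaw",np.degrees(np.arctan2(*(s[b]-s[a])[[1,0]])))
r=[P(107,158,.07),P(97,215,.07)];print("backplate top",P(78,145,.08),P(143,155,.08),"rib",r)
T=get_calibration("wrist")["extrinsics"];print(np.linalg.norm(T[:2,3]-manip.get_obs()["ee_pos"][:2]))
```

```text
foot [[0.656, -0.184, 0.012], [0.614, -0.304, 0.012], [0.494, -0.263, 0.012], [0.535, -0.142, 0.012]] [ 0.575 -0.223  0.012] [np.float64(0.128), np.float64(0.128), np.float64(0.127), np.float64(0.128)]
yaw -19.071520795393884
yaw -18.949676278622974
plate top [ 0.54710992 -0.18060607  0.17      ] [ 0.52304226 -0.23974407  0.17      ]
shelf [[0.475, 0.177, 0.016], [0.466, 0.12, 0.016], [0.556, 0.105, 0.016], [0.561, 0.165, 0.016]]
yaw -7.894612473558276
yaw -9.666479547875957
backplate top [0.56758404 0.15532268 0.08      ] [0.56135752 0.11111249 0.08      ] rib [array([0.56061896, 0.13662532, 0.07      ]), array([0.52136663, 0.14217883, 0.07      ])]
0.07582363042160221
```

```bash
python3 -m jog '{"offset":[[0.23,-0.396,0.056],[0.23,-0.396,0.056],[0.23,-0.396,0.056],[0.23,-0.396,0.056],[0.23,-0.396,0.056],[0.23,-0.396,0.056],[0.23,-0.396,0.056],[0.23,-0.396,0.056]],"turn":[[0,0,0.396],[0,0,0.396],[0,0,0.396],[0,0,0.396],[0,0,0.396],[0,0,0.396],[0,0,0.396],[0,0,0.396]],"hand":[1,1,1,1,1,1,1,1]}'
```

```text
time_s: 0.82
ee_pos: [0.4333, 0.2515, 0.2855]
tool_rot: [0.076, 0.997, -0.0, -0.0]
contact_force: [1.0, 1.0, -0.3]
gripper_width: 0.0854
grip_force: 0.0
```

```bash
python3 -m jog '{"offset":[[0.066,-0.111,0.015],[0.066,-0.111,0.015],[0.066,-0.111,0.015],[0.066,-0.111,0.015],[0.066,-0.111,0.015],[0.066,-0.111,0.015]],"turn":[[0,0,0],[0,0,0],[0,0,0],[0,0,0],[0,0,0],[0,0,0]],"hand":[1,1,1,1,1,1]}'
python3 - <<'E'
from h import *
import pickle
o=manip.get_obs();c=get_calibration("wrist");im=snapshot("wrist")
print(o["ee_pos"],o["tool_rot"]);pickle.dump(c,open("w1.pkl","wb"))
cv2.imwrite("pics/w1.png",im[:,:,::-1])
E
```

```text
time_s: 1.32
ee_pos: [0.4984, 0.1424, 0.2999]
tool_rot: [0.077, 0.997, 0.0, -0.001]
contact_force: [-1.0, 0.7, -0.3]
gripper_width: 0.0851
grip_force: 0.0
[0.49844712 0.14244808 0.29992073] [ 7.70857584e-02  9.97024233e-01  1.94868497e-04 -6.53127406e-04]
```

View pics/w1.png

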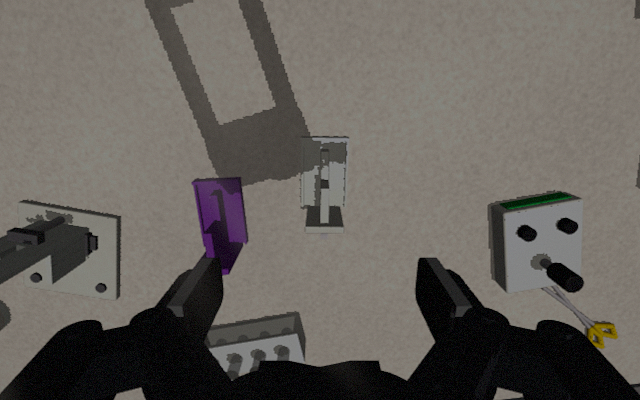

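The wrist view shows the white shelf at about (325,185), hooks toward image bottom, with the purple look-alike at (220,215), the rack at (255,345) and the upright's foot at (70,250).

Run:
```python
from h import *
s=cv2.imread("pics/w1.png")[130:240,290:360]
cv2.imwrite("pics/c2.png",cv2.convertScaleAbs(cv2.resize(s,None,fx=5,fy=5,interpolation=cv2.INTER_CUBIC),alpha=1.6))
```

```text
(no output)
```

View pics/c2.png

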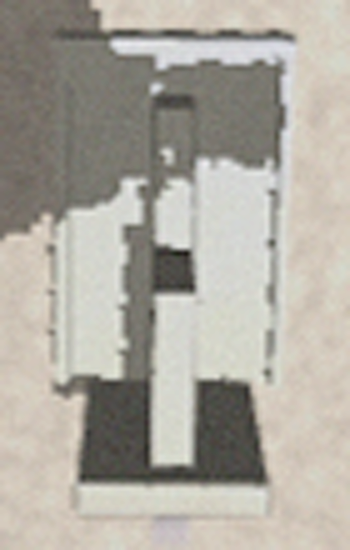

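Run:
```python
from h import *
import pickle
from scipy.optimize import least_squares
c=pickle.load(open("w1.pkl","rb"))
m=np.array([[.02,-.022,.08],[.02,.022,.08],[.028,-.022,.08],[.028,.022,.08],[-.022,-.005,.07],[-.022,.005,.07],[.02,-.005,.07],[.02,.005,.07]])
px=np.array([[78,483],[268,483],[80,515],[267,515],[150,293],[197,293],[150,467],[195,467]])/5+[290,130]
def W(p):
    a,b=np.cos(p[2]),np.sin(p[2]);return m@np.array([[a,-b,0],[b,a,0],[0,0,1]]).T+[p[0],p[1],0]
r=least_squares(lambda p:(proj(c,W(p))-px).ravel(),[.53,.137,-.15])
print(r.x,np.degrees(r.x[2]),r.fun.reshape(-1,2).round(1).tolist())
a=r.x[2]
T=c["extrinsics"]
o=manip.get_obs();from scipy.spatial.transform import Rotation as R
M=R.from_quat(o["tool_rot"]).as_matrix();print("tool y ang",np.degrees(np.arctan2(M[1,1],M[0,1]))-90, "tool z",M[:,2].round(4))
print("offset to grip xy",r.x[:2]-o["ee_pos"][:2])
```

```text
[ 0.5449169   0.14260992 -0.15361379] -8.801421942326906 [[-0.4, 0.0], [0.5, 0.0], [-0.7, 0.2], [0.6, 0.2], [0.2, -0.1], [-0.2, -0.1], [0.2, -0.0], [-0.2, -0.0]]
tool y ang -8.747113261189014 tool z [-1.5e-03  4.0e-04 -1.0e+00]
offset to grip xy [ 0.04693956 -0.00054771]
```

The shelf fit is consistent, with residuals under 1 px: grip point at (0.545, 0.143) and yaw -8.8°. I'll descend and grip.

```bash
python3 -m jog '{"offset":[[0.047,-0.001,0],[0.047,-0.001,-0.04],[0.047,-0.001,-0.08],[0.047,-0.001,-0.12],[0.047,-0.001,-0.16],[0.047,-0.001,-0.185],[0.047,-0.001,-0.185],[0.047,-0.001,-0.185]],"turn":[[0,0,0],[0,0,0],[0,0,0],[0,0,0],[0,0,0],[0,0,0],[0,0,0],[0,0,0]],"hand":[-0.2,-0.2,-0.2,-0.2,-0.2,-0.2,-0.2,-0.2]}'
python3 -m jog '{"offset":[[0,0,-0.02],[0,0,-0.04],[0,0,-0.06],[0,0,-0.07],[0,0,-0.07],[0,0,-0.07]],"turn":[[0,0,0],[0,0,0],[0,0,0],[0,0,0],[0,0,0],[0,0,0]],"hand":[-0.2,-0.2,-0.2,-0.2,-0.2,-0.2]}'
python3 -m jog '{"offset":[[0,0,0],[0,0,0],[0,0,0],[0,0,0],[0,0,0],[0,0,0],[0,0,0],[0,0,0]],"turn":[[0,0,0],[0,0,0],[0,0,0],[0,0,0],[0,0,0],[0,0,0],[0,0,0],[0,0,0]],"hand":[-1,-1,-1,-1,-1,-1,-1,-1]}'
```

```text
time_s: 2.03
ee_pos: [0.5439, 0.1428, 0.1143]
tool_rot: [0.075, 0.997, -0.0, -0.002]
contact_force: [-0.1, -0.0, 0.8]
gripper_width: 0.0343
grip_force: 0.0
time_s: 2.53
ee_pos: [0.5467, 0.142, 0.0467]
tool_rot: [0.076, 0.997, 0.0, 0.001]
contact_force: [0.0, 0.1, -0.3]
gripper_width: 0.0336
grip_force: 0.0
time_s: 3.2
ee_pos: [0.5472, 0.1417, 0.047]
tool_rot: [0.076, 0.997, 0.0, 0.001]
contact_force: [-1.2, 2.1, 7.7]
gripper_width: 0.0094
grip_force: 59.4
```

```bash
python3 -m jog '{"offset":[[0,0,0.02],[0,0,0.05],[0,0,0.08],[0,0,0.11],[0,0,0.15],[0,0,0.18],[0,0,0.2],[0,0,0.2]],"turn":[[0,0,0],[0,0,0],[0,0,0],[0,0,0],[0,0,0],[0,0,0],[0,0,0],[0,0,0]],"hand":[-1,-1,-1,-1,-1,-1,-1,-1]}'
python3 -m jog '{"offset":[[-0.01,-0.03,0],[-0.02,-0.06,0],[-0.03,-0.09,0],[-0.042,-0.13,0],[-0.055,-0.17,0],[-0.064,-0.196,0],[-0.064,-0.196,0],[-0.064,-0.196,0]],"turn":[[0,0,-0.05],[0,0,-0.1],[0,0,-0.15],[0,0,-0.2],[0,0,-0.227],[0,0,-0.227],[0,0,-0.227],[0,0,-0.227]],"hand":[-1,-1,-1,-1,-1,-1,-1,-1]}'
python3 - <<'E'
from h import *
import pickle
o=manip.get_obs();print(o["gripper_width"],o["contact_force"],o["ee_pos"]);c=get_calibration("wrist");im=snapshot("wrist");pickle.dump((c,o),open("w2.pkl","wb"))
cv2.imwrite("pics/w2.png",im[:,:,::-1])
cv2.imwrite("pics/w2s.png",cv2.convertScaleAbs(im[:,:,::-1],alpha=1.7))
E
```

```text
time_s: 3.87
ee_pos: [0.5486, 0.1418, 0.2506]
tool_rot: [0.076, 0.997, 0.001, 0.005]
contact_force: [0.3, 0.5, -2.6]
gripper_width: 0.0092
grip_force: 59.2
time_s: 4.53
ee_pos: [0.4805, -0.0555, 0.244]
tool_rot: [0.166, 0.986, 0.0, -0.001]
contact_force: [-0.1, -0.1, -2.9]
gripper_width: 0.0093
grip_force: 60.0
0.009317248226851566 [-0.10150946 -0.13296621 -2.91579528] [ 0.48050538 -0.05552161  0.2440378 ]
```

View pics/w2s.png

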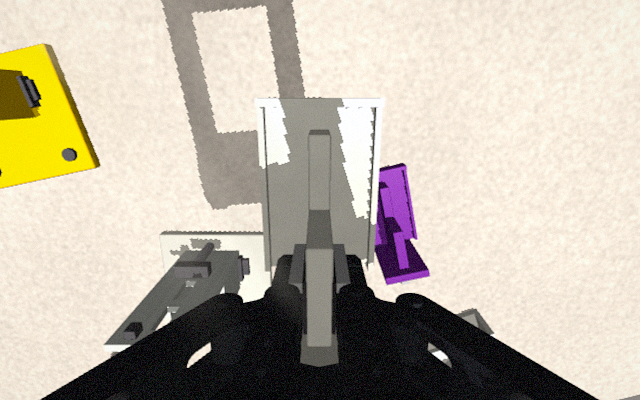

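The held shelf (320,200) sits square in the grip. The upright (180,280) is partly hidden behind the finger links, so I move forward and up for a clear look.

```bash
python3 -m jog '{"offset":[[0.03,-0.002,0.02],[0.06,-0.003,0.04],[0.073,-0.004,0.046],[0.073,-0.004,0.046],[0.073,-0.004,0.046],[0.073,-0.004,0.046]],"turn":[[0,0,0],[0,0,0],[0,0,0],[0,0,0],[0,0,0],[0,0,0]],"hand":[-1,-1,-1,-1,-1,-1]}'
python3 - <<'E'
from h import *
import pickle
o=manip.get_obs();c=get_calibration("wrist");im=snapshot("wrist");pickle.dump((c,o),open("w3.pkl","wb"))
b=im[:,:,::-1];cv2.imwrite("pics/w3.png",b)
s=b[120:320,60:320]
cv2.imwrite("pics/w3s.png",cv2.convertScaleAbs(cv2.resize(s,None,fx=3,fy=3,interpolation=cv2.INTER_CUBIC),alpha=2))
E
```

```text
time_s: 5.08
ee_pos: [0.5538, -0.0571, 0.29]
tool_rot: [0.164, 0.986, 0.0, -0.002]
contact_force: [-0.6, -1.0, -3.1]
gripper_width: 0.0092
grip_force: 60.0
```

View pics/w3s.png

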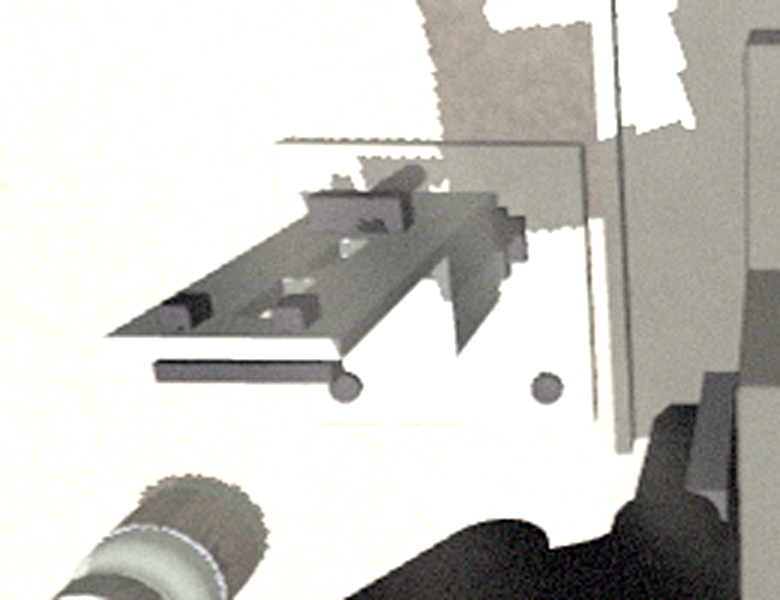

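Clear now. In this crop the plate's top face has front corners (107,337) and (335,337) and back corners (155,360) and (343,358). The catch noses are at (185,312) and (295,312), the shoe at (360,212), and the foot's right corners at (582,145) and (595,420). I'll fit from these.

Run:
```python
from h import *
import pickle
from scipy.optimize import least_squares
from scipy.spatial.transform import Rotation as R
c,o=pickle.load(open("w3.pkl","rb"))
S=lambda L:(np.array(L)+.5)/3-.5+[60,120]
pp=S([[107,337],[335,337],[343,358]]);pf=S([[582,145],[595,420],[277,142]])
mp=np.array([[0,-.032,.17],[0,.032,.17],[.006,.032,.17]])
def rot(a):return np.array([[np.cos(a),-np.sin(a),0],[np.sin(a),np.cos(a),0],[0,0,1]])
# p: plate x,y,yaw,dz, foot centre offset fx,fy in upright frame
def model(p):
    A=mp+[0,0,p[3]];F=np.array([[p[4]-.065,p[5]+.065,.012],[p[4]+.065,p[5]+.065,.012]])
    return proj(c,np.r_[A,F]@rot(p[2]).T+[p[0],p[1],0])
r=least_squares(lambda p:np.r_[(model(p)-np.r_[pp,pf[:2]]).ravel(),p[3]/.003],[.535,-.21,-.33,0,.03,0])
print(r.x.round(4),np.degrees(r.x[2]),r.fun.round(1))
# foot from edges
print("foot corner world",[onz(c,*q,.012).round(4).tolist() for q in pf])
# held shelf prediction from TCP
def tcp(o):return R.from_quat(o["tool_rot"]).as_matrix(),np.array(o["ee_pos"])
# shelf frame: x=-tool x, y=tool y(+), z=-tool z
off=rot(-.1536-0)@np.zeros(3)
d=rot(.1536)@[0.5449-0.5472,.1426-.1417,0.003];print("grip in shelf axes rel tcp",d)
for n in("w2","w3"):
    c2,o2=pickle.load(open(n+".pkl","rb"));M,t=tcp(o2);B=M@np.diag([-1,1,-1])
    m=np.array([[-.022,-.005,.02],[-.022,.005,.02],[.02,-.005,.02],[.02,.005,.02],[-.072,-.03,-.034],[-.072,.03,-.034]])+d
    print(n,proj(c2,m@B.T+t).round(1).tolist(), "yaw",np.degrees(np.arctan2(B[1,0],B[0,0])))
B,t=tcp(o);B=B@np.diag([-1,1,-1])
```

```text
[ 0.5341 -0.2102 -0.3351 -0.0025  0.0425  0.0051] -19.198455297045694 [-0.9 -0.2  1.3  0.3 -0.4 -0.  -0.3 -1.   0.3  1.2 -0.8]
foot corner world [[0.5372, -0.1368, 0.012], [0.6569, -0.1792, 0.012], [0.4951, -0.2563, 0.012]]
grip in shelf axes rel tcp [-0.00241062  0.00053751  0.003     ]
w2 [[305.1, 248.4], [333.5, 248.4], [306.3, 346.7], [332.0, 346.7], [254.2, 98.4], [384.1, 98.5]] yaw -19.16531877018201
w3 [[305.1, 248.4], [333.5, 248.4], [306.3, 346.7], [332.0, 346.7], [254.2, 98.4], [384.1, 98.5]] yaw -18.877408588805928
```

Run:
```python
import cv2
g=cv2.cvtColor(cv2.imread("pics/w3.png"),cv2.COLOR_BGR2GRAY)
for v in range(226,243): print(v,g[v,90:114].tolist(),'|',g[v,164:182].tolist())
```

```text
226 [135, 135, 132, 132, 136, 138, 138, 139, 138, 135, 133, 138, 138, 113, 65, 49, 49, 55, 58, 56, 57, 55, 52, 55] | [46, 49, 61, 67, 66, 70, 67, 66, 68, 66, 67, 66, 70, 66, 65, 65, 60, 57]
227 [132, 137, 135, 133, 134, 137, 138, 139, 135, 136, 133, 127, 110, 72, 51, 60, 55, 53, 56, 48, 53, 55, 44, 51] | [54, 66, 67, 67, 66, 68, 71, 64, 70, 66, 70, 69, 68, 64, 59, 59, 58, 54]
228 [135, 133, 132, 129, 133, 135, 139, 139, 131, 127, 108, 63, 48, 53, 49, 54, 53, 54, 56, 57, 53, 55, 54, 51] | [63, 68, 66, 68, 68, 67, 67, 72, 69, 64, 68, 69, 65, 69, 60, 62, 56, 59]
229 [133, 133, 134, 133, 134, 134, 135, 136, 109, 66, 45, 51, 51, 52, 57, 54, 52, 55, 56, 53, 53, 51, 53, 52] | [70, 69, 70, 65, 68, 68, 67, 67, 68, 70, 63, 70, 66, 60, 57, 59, 57, 52]
230 [134, 131, 132, 136, 133, 131, 123, 104, 65, 46, 59, 54, 53, 55, 55, 57, 56, 53, 55, 51, 54, 53, 55, 50] | [65, 67, 67, 68, 67, 65, 71, 69, 69, 68, 67, 64, 60, 57, 55, 56, 59, 54]
231 [135, 132, 132, 132, 130, 106, 71, 53, 60, 59, 59, 61, 58, 62, 58, 60, 56, 58, 56, 56, 55, 58, 61, 56] | [61, 65, 65, 61, 67, 67, 67, 65, 65, 64, 63, 62, 60, 59,
[... 1624 characters left out ...]
 133, 135, 136, 134, 135, 134, 136, 137, 103, 109, 139, 142, 141, 141, 142, 143, 142]
240 [139, 136, 138, 139, 142, 137, 136, 135, 138, 137, 136, 138, 139, 141, 140, 137, 135, 135, 134, 134, 130, 100, 43, 16] | [40, 36, 30, 48, 54, 57, 55, 57, 59, 42, 120, 145, 141, 142, 142, 140, 143, 142]
241 [138, 137, 137, 138, 139, 138, 137, 138, 138, 137, 139, 135, 140, 141, 141, 136, 134, 134, 135, 135, 108, 51, 37, 43] | [56, 55, 52, 56, 53, 53, 50, 40, 47, 42, 114, 146, 144, 144, 144, 141, 143, 145]
242 [144, 139, 136, 135, 135, 135, 138, 137, 136, 138, 137, 139, 140, 139, 142, 139, 134, 137, 137, 136, 118, 78, 52, 57] | [65, 70, 64, 65, 63, 65, 56, 45, 47, 45, 85, 133, 145, 144, 143, 140, 142, 141]
```

```bash
python3 -m jog '{"offset":[[-0.012,-0.034,0],[-0.025,-0.071,0],[-0.037,-0.106,0],[-0.049,-0.142,0],[-0.062,-0.178,0],[-0.074,-0.213,0],[-0.086,-0.248,0],[-0.0985,-0.283,0]],"turn":[[0,0,0],[0,0,0],[0,0,0],[0,0,0],[0,0,0],[0,0,0],[0,0,0],[0,0,0]],"hand":[-1,-1,-1,-1,-1,-1,-1,-1]}'
python3 -m jog '{"offset":[[0,0,0],[0,0,0],[0,0,0],[0,0,0]],"turn":[[0,0,-0.006],[0,0,-0.006],[0,0,-0.006],[0,0,-0.006]],"hand":[-1,-1,-1,-1]}'
python3 - <<'E'
from h import *
import pickle
o=manip.get_obs();c=get_calibration("wrist");im=snapshot("wrist");pickle.dump((c,o),open("w4.pkl","wb"))
b=im[:,:,::-1];cv2.imwrite("pics/w4.png",b)
a=-.335;u=np.array([np.cos(a),np.sin(a),0]);w=np.array([-np.sin(a),np.cos(a),0]);p0=np.array([.534,-.210,.168])
q=proj(c,[p0-.032*w,p0+.032*w,p0-.032*w+.006*u,p0+.032*w+.006*u]);print(q.round(1))
g=cv2.cvtColor(b,cv2.COLOR_BGR2GRAY);v0=int(q[0,1])
for v in range(v0-8,v0+14): print(v,g[v,int(q[0,0])-9:int(q[0,0])+9].tolist(),'|',g[v,int(q[1,0])-9:int(q[1,0])+9].tolist())
s=b[120:320,320:580]
cv2.imwrite("pics/w4s.png",cv2.convertScaleAbs(cv2.resize(s,None,fx=3,fy=3,interpolation=cv2.INTER_CUBIC),alpha=1.6))
E
```

```text
time_s: 5.8
ee_pos: [0.4547, -0.342, 0.2906]
tool_rot: [0.165, 0.986, 0.001, -0.001]
contact_force: [0.4, 0.9, -2.8]
gripper_width: 0.0092
grip_force: 60.5
time_s: 6.13
ee_pos: [0.4562, -0.3399, 0.2909]
tool_rot: [0.167, 0.986, 0.001, -0.001]
contact_force: [-0.6, 0.5, -3.1]
gripper_width: 0.009
grip_force: 60.8
[[459.6 231.4]
 [537.4 231.4]
 [458.6 238.2]
 [536.  238.2]]
223 [43, 44, 38, 44, 47, 45, 52, 48, 55, 51, 50, 55, 51, 54, 53, 49, 52, 53] | [127, 133, 129, 127, 129, 131, 133, 131, 132, 128, 132, 132, 134, 133, 130, 130, 128, 128]
224 [42, 41, 44, 40, 42, 52, 51, 52, 54, 52, 51, 46, 51, 54, 54, 47, 54, 53] | [91, 116, 127, 130, 129, 130, 130, 131, 135, 132, 130, 133, 134, 136, 131, 129, 131, 128]
225 [28, 35, 39, 36, 42, 44, 42, 52, 52, 52, 50, 49, 54, 52, 53, 48, 54, 50] | [50, 70, 108, 122, 126, 128, 131, 134, 136, 135, 133, 130, 131, 133, 133, 129, 130, 128]
226 [51, 41, 42, 41, 44, 41, 43, 48, 54, 50, 50, 53, 54, 52, 53, 57, 50, 54] | [50, 42, 45, 82, 114, 123, 129, 133, 133, 133, 130, 128, 136, 134, 133, 132, 133, 134]
227 [102, 53, 41, 40, 44, 44, 45, 45, 45, 49, 53, 54
[... 2435 characters left out ...]
9, 140, 139, 138, 138, 139, 142, 143, 126, 70, 0, 7, 6, 40, 54, 57] | [134, 135, 132, 130, 130, 132, 131, 129, 131, 129, 132, 132, 133, 129, 127, 127, 129, 132]
242 [138, 138, 139, 138, 141, 137, 141, 141, 141, 141, 115, 54, 13, 7, 24, 40, 57, 57] | [136, 135, 131, 131, 132, 133, 133, 131, 132, 130, 132, 131, 130, 130, 130, 127, 131, 132]
243 [138, 137, 138, 139, 138, 139, 140, 139, 139, 143, 125, 78, 24, 7, 8, 48, 57, 56] | [134, 132, 131, 132, 133, 137, 137, 133, 132, 129, 133, 131, 131, 130, 133, 135, 132, 130]
244 [138, 139, 138, 135, 137, 137, 140, 138, 140, 143, 140, 106, 48, 4, 21, 45, 60, 54] | [135, 131, 131, 130, 136, 135, 135, 133, 130, 131, 133, 131, 128, 127, 132, 132, 132, 129]
```

View pics/w4s.png

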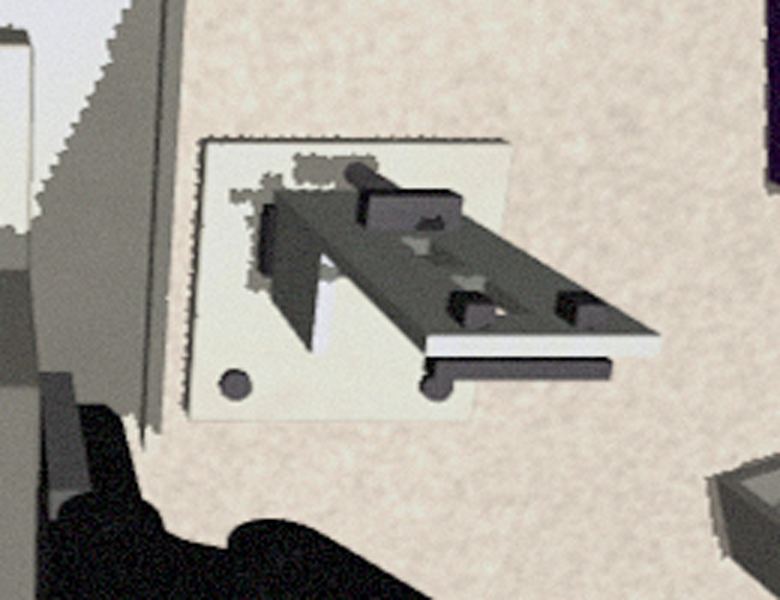

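Run:
```python
from h import *
import pickle
from scipy.optimize import least_squares
from scipy.spatial.transform import Rotation as R
c3,o3=pickle.load(open("w3.pkl","rb"));c4,o4=pickle.load(open("w4.pkl","rb"))
m=np.array([[0,-.032,0],[0,.032,0],[.006,-.032,0],[.006,.032,0]])
p3=np.array([[94.2,231.7],[170.3,231.9],[94.7,239.0],[173,239.2]]);p4=np.array([[461.6,231.4],[540.3,231.2],[461.5,238.4],[539.7,238.4]])
def rot(a):return np.array([[np.cos(a),-np.sin(a),0],[np.sin(a),np.cos(a),0],[0,0,1]])
def f(p,vs):
    A=m@rot(p[2]).T+p[[0,1,3]]
    return np.concatenate([(proj(c,A)-q).ravel() for c,q in vs])
for vs in([(c3,p3)],[(c4,p4)],[(c3,p3),(c4,p4)]):
    r=least_squares(f,[.534,-.21,-.335,.168],args=(vs,),loss="soft_l1");p=r.x
    print(p.round(4),np.degrees(p[2]).round(2),f(p,vs).round(1).tolist())
d=np.array([-.0024,.0005,.003])
# foot in view4: corners crop (203,140),(190,418)
S=lambda L:(np.array(L)+.5)/3-.5+[320,120]
F=np.array([onz(c4,*q,.012) for q in S([[203,140],[190,418],[508,142],[472,420]])]);F3=np.array([[.5372,-.1368,.012],[.6569,-.1792,.012]])
Rm=rot(p[2]);print("foot in plate frame v4",((F-[p[0],p[1],0])@Rm).round(4).tolist(),"v3",((F3-[p[0],p[1],0])@Rm).round(4).tolist())
o=manip.get_obs();M=R.from_quat(o["tool_rot"]).as_matrix();B=M@np.diag([-1,1,-1])
print("yaw tool",np.degrees(np.arctan2(B[1,0],B[0,0])),B[:,2].round(4))
for back in(.06,.03): 
  g=np.array([p[0],p[1],.136])+Rm@[-.028-back,0,0]; print(back,"tcp target",g-Rm@d,"offset",g-Rm@d-o["ee_pos"])
```

```text
[ 0.5343 -0.2126 -0.3313  0.1653] -18.98 [-0.5, 0.3, 0.9, 0.3, 0.4, -0.3, -0.8, -0.3]
[ 0.5331 -0.2089 -0.3324  0.1708] -19.05 [0.4, 0.1, 0.4, 0.2, -0.4, -0.1, -0.4, -0.2]
[ 0.5333 -0.2088 -0.3307  0.1704] -18.95 [-1.1, 0.3, 1.9, 0.3, -0.1, -0.1, 0.2, -0.2, 0.4, 0.2, 0.3, 0.1, -0.4, -0.1, -0.5, -0.4]
foot in plate frame v4 [[-0.0213, -0.0624, 0.012], [0.1073, -0.0609, 0.012], [-0.02, 0.065, 0.012], [0.1088, 0.0676, 0.012]] v3 [[-0.0197, 0.0694, 0.012], [0.1073, 0.0682, 0.012]]
yaw tool -19.148507924331696 [ 5.e-04 -1.e-03  1.e+00]
0.06 tcp target [ 0.45215783 -0.18150951  0.133     ] offset [-0.00436399  0.15837949 -0.15801699]
0.03 tcp target [ 0.48053185 -0.19125195  0.133     ] offset [ 0.02401003  0.14863705 -0.15801699]
```

The joint fit gives the plate front centre at (0.5333, -0.2088), yaw -18.95°, top at 0.170. That agrees with the told height, and the plate sits about 3.5 mm off the foot's centre line. Next I go to 60 mm in front at grip height 136 mm.

```bash
python3 -m jog '{"offset":[[-0.001,0.04,0],[-0.002,0.08,0],[-0.003,0.12,0],[-0.0045,0.158,0],[-0.0045,0.158,-0.03],[-0.0045,0.158,-0.06],[-0.0045,0.158,-0.09],[-0.0045,0.158,-0.12]],"turn":[[0,0,0.004],[0,0,0.004],[0,0,0.004],[0,0,0.004],[0,0,0.004],[0,0,0.004],[0,0,0.004],[0,0,0.004]],"hand":[-1,-1,-1,-1,-1,-1,-1,-1]}'
python3 -m jog '{"offset":[[0,0,-0.02],[0,0,-0.038],[0,0,-0.038],[0,0,-0.038],[0,0,-0.038],[0,0,-0.038]],"turn":[[0,0,0],[0,0,0],[0,0,0],[0,0,0],[0,0,0],[0,0,0]],"hand":[-1,-1,-1,-1,-1,-1]}'
cat > st.py <<'E'
from h import *
from scipy.spatial.transform import Rotation as R
a=np.radians(-18.95);Rm=np.array([[np.cos(a),-np.sin(a),0],[np.sin(a),np.cos(a),0],[0,0,1]])
o=manip.get_obs();M=R.from_quat(o["tool_rot"]).as_matrix();B=M@np.diag([-1,1,-1])
g=np.array(o["ee_pos"])+B@[-.0024,.0005,.003]
l=Rm.T@(g-[.5333,-.2088,0]);l[0]+=.028
print("upright frame: gap x,y,z mm",(l*1000).round(1),"F",(Rm.T@o["contact_force"]).round(1),"T",np.round(o["ft_torque"],2),"rot err deg",np.degrees(R.from_matrix(Rm.T@B).as_rotvec()).round(2),"w",round(o["gripper_width"],4),"t",o["time_s"])
E
python3 st.py
```

```text
time_s: 6.85
ee_pos: [0.4524, -0.1819, 0.1709]
tool_rot: [0.164, 0.986, -0.0, 0.001]
contact_force: [0.0, -0.7, -3.6]
gripper_width: 0.0092
grip_force: 61.1
time_s: 7.35
ee_pos: [0.4531, -0.1839, 0.1348]
tool_rot: [0.165, 0.986, -0.001, 0.001]
contact_force: [-0.9, 0.1, -3.4]
gripper_width: 0.0095
grip_force: 60.8
upright frame: gap x,y,z mm [-58.3  -1.9 137.8] F [-0.9 -0.2 -3.4] T [ 0.02  0.01 -0.03] rot err deg [-0.04 -0.16 -0.07] w 0.0095 t 7.35
```

```bash
python3 -m jog '{"offset":[[0.01,-0.001,-0.001],[0.02,-0.004,-0.002],[0.029,-0.008,-0.002],[0.029,-0.008,-0.002],[0.029,-0.008,-0.002],[0.029,-0.008,-0.002]],"turn":[[0,0,0],[0,0,0],[0,0,0],[0,0,0],[0,0,0],[0,0,0]],"hand":[-1,-1,-1,-1,-1,-1]}' >/dev/null; python3 st.py
python3 - <<'E'
from h import *
im=snapshot("wrist")[:,:,::-1]
cv2.imwrite("pics/w5.png",cv2.convertScaleAbs(im,alpha=2))
E
```

```text
upright frame: gap x,y,z mm [-29.7  -0.2 134.1] F [-0.2 -0.9 -4. ] T [ 0.04 -0.01 -0.  ] rot err deg [ 0.    0.05 -0.11] w 0.009 t 7.85
```

```bash
python3 -m jog '{"offset":[[0.004,-0.0013,0.001],[0.0076,-0.0026,0.001],[0.0076,-0.0026,0.001],[0.0076,-0.0026,0.001],[0.0076,-0.0026,0.001]],"turn":[[0,0,0],[0,0,0],[0,0,0],[0,0,0],[0,0,0]],"hand":[-1,-1,-1,-1,-1]}' >/dev/null; python3 st.py
python3 -m jog '{"offset":[[0.002,-0.0007,0],[0.0038,-0.0013,0],[0.0057,-0.002,0],[0.0057,-0.002,0],[0.0057,-0.002,0]],"turn":[[0,0,0],[0,0,0],[0,0,0],[0,0,0],[0,0,0]],"hand":[-1,-1,-1,-1,-1]}' >/dev/null; python3 st.py
```

```text
upright frame: gap x,y,z mm [-21.6  -0.2 135.3] F [ 0.1 -0.1 -2.8] T [ 0.   -0.02 -0.02] rot err deg [-0.    0.01 -0.11] w 0.0092 t 8.3167
upright frame: gap x,y,z mm [-15.2  -0.3 135.3] F [-0.2 -0.1 -4.4] T [-0.03 -0.03 -0.01] rot err deg [-0.01 -0.01 -0.11] w 0.0093 t 8.7333
```

Tips are at or past the plane with no contact. I continue in 3 mm steps.

```bash
python3 -m jog '{"offset":[[0.0014,-0.0005,0],[0.0028,-0.001,0],[0.0028,-0.001,0],[0.0028,-0.001,0]],"turn":[[0,0,0],[0,0,0],[0,0,0],[0,0,0]],"hand":[-1,-1,-1,-1]}' >/dev/null; python3 st.py
python3 -m jog '{"offset":[[0.0014,-0.0005,0],[0.0028,-0.001,0],[0.0028,-0.001,0],[0.0028,-0.001,0]],"turn":[[0,0,0],[0,0,0],[0,0,0],[0,0,0]],"hand":[-1,-1,-1,-1]}' >/dev/null; python3 st.py
```

```text
upright frame: gap x,y,z mm [-12.3  -0.3 135.4] F [ 0.9 -0.  -3.4] T [-0.01 -0.    0.03] rot err deg [-0.01 -0.01 -0.11] w 0.0094 t 9.0667
upright frame: gap x,y,z mm [ -9.4  -0.4 135.3] F [ 0.3 -0.2 -3. ] T [ 0.01 -0.03  0.01] rot err deg [-0.01 -0.01 -0.11] w 0.0093 t 9.4
```

```bash
python3 -m jog '{"offset":[[0.0014,-0.0005,0],[0.0028,-0.001,0],[0.0028,-0.001,0],[0.0028,-0.001,0]],"turn":[[0,0,0],[0,0,0],[0,0,0],[0,0,0]],"hand":[-1,-1,-1,-1]}' >/dev/null; python3 st.py
python3 -m jog '{"offset":[[0.0014,-0.0005,0],[0.0028,-0.001,0],[0.0028,-0.001,0],[0.0028,-0.001,0]],"turn":[[0,0,0],[0,0,0],[0,0,0],[0,0,0]],"hand":[-1,-1,-1,-1]}' >/dev/null; python3 st.py
python3 -m jog '{"offset":[[0.0014,-0.0005,0],[0.0019,-0.0007,0],[0.0019,-0.0007,0],[0.0019,-0.0007,0]],"turn":[[0,0,0],[0,0,0],[0,0,0],[0,0,0]],"hand":[-1,-1,-1,-1]}' >/dev/null; python3 st.py
```

```text
upright frame: gap x,y,z mm [ -6.5  -0.3 135.3] F [-0.3  0.3 -3. ] T [ 0.01 -0.06 -0.01] rot err deg [-0.    0.01 -0.11] w 0.0095 t 9.7333
upright frame: gap x,y,z mm [ -3.9  -0.3 135.2] F [-1.2 -0.9 -1.4] T [ 0.02  0.17 -0.01] rot err deg [-0.    0.04 -0.11] w 0.0095 t 10.0667
upright frame: gap x,y,z mm [ -1.8  -0.4 135.2] F [-1.7  0.4 -4.1] T [ 0.1   0.25 -0.01] rot err deg [-0.    0.03 -0.11] w 0.0094 t 10.4
```

The catch noses are being pushed in, since F and the moment rise gently. I press on until flat.

```bash
for i in 1 2 3; do python3 -m jog '{"offset":[[0.0014,-0.0005,0],[0.0014,-0.0005,0],[0.0014,-0.0005,0]],"turn":[[0,0,0],[0,0,0],[0,0,0]],"hand":[-1,-1,-1]}' >/dev/null; python3 st.py; done
```

```text
upright frame: gap x,y,z mm [ -0.2  -0.4 135.2] F [-2.2  0.1 -3.2] T [ 0.08  0.31 -0.01] rot err deg [-0.    0.02 -0.11] w 0.0096 t 10.65
upright frame: gap x,y,z mm [  1.2  -0.4 135.2] F [-3.3 -0.3 -3.4] T [ 0.17  0.35 -0.06] rot err deg [-0.    0.03 -0.11] w 0.0097 t 10.9
upright frame: gap x,y,z mm [  1.7  -0.4 135.2] F [-6.4  0.4 -1.2] T [ 0.3   0.93 -0.1 ] rot err deg [ 0.    0.15 -0.11] w 0.0093 t 11.15
```

```bash
python3 -m jog '{"offset":[[0,0,-0.002],[0,0,-0.004],[0,0,-0.004],[0,0,-0.004]],"turn":[[0,0,0],[0,0,0],[0,0,0],[0,0,0]],"hand":[-1,-1,-1,-1]}' >/dev/null; python3 st.py
python3 -m jog '{"offset":[[0,0,-0.002],[0,0,-0.003],[0,0,-0.003],[0,0,-0.003]],"turn":[[0,0,0],[0,0,0],[0,0,0],[0,0,0]],"hand":[-1,-1,-1,-1]}' >/dev/null; python3 st.py
```

```text
upright frame: gap x,y,z mm [  1.6  -0.4 130.9] F [-5.2 -0.8 -2.7] T [ 0.24  0.79 -0.1 ] rot err deg [ 0.01  0.16 -0.11] w 0.0094 t 11.4833
upright frame: gap x,y,z mm [  1.6  -0.4 128.1] F [-6.  -0.1 -1. ] T [ 0.34  0.84 -0.05] rot err deg [ 0.01  0.16 -0.11] w 0.0091 t 11.8167
```

```bash
for i in 1 2; do python3 -m jog '{"offset":[[0,0,-0.001],[0,0,-0.002],[0,0,-0.002],[0,0,-0.002]],"turn":[[0,0,0],[0,0,0],[0,0,0],[0,0,0]],"hand":[-1,-1,-1,-1]}' >/dev/null; python3 st.py; done
for i in 1 2; do python3 -m jog '{"offset":[[0,0,-0.001],[0,0,-0.001],[0,0,-0.001]],"turn":[[0,0,0],[0,0,0],[0,0,0]],"hand":[-1,-1,-1]}' >/dev/null; python3 st.py; done
```

```text
upright frame: gap x,y,z mm [  1.6  -0.4 126.4] F [-6.9 -0.3  0.9] T [ 0.35  1.02 -0.11] rot err deg [ 0.01  0.15 -0.11] w 0.0094 t 12.15
upright frame: gap x,y,z mm [  1.6  -0.4 124.7] F [-6.6 -0.7  4.1] T [ 0.47  1.09 -0.1 ] rot err deg [ 0.    0.14 -0.1 ] w 0.0088 t 12.4833
upright frame: gap x,y,z mm [  1.6  -0.4 123.9] F [-7.3  1.1  5.8] T [ 0.51  1.16 -0.08] rot err deg [ 0.    0.14 -0.11] w 0.0094 t 12.7333
upright frame: gap x,y,z mm [  1.6  -0.4 123. ] F [-7.9 -0.   7.4] T [ 0.5   1.23 -0.12] rot err deg [ 0.    0.13 -0.11] w 0.0095 t 12.9833
```

```bash
for i in 1 2 3; do python3 -m jog '{"offset":[[0,0,-0.001],[0,0,-0.001],[0,0,-0.001]],"turn":[[0,0,0],[0,0,0],[0,0,0]],"hand":[-1,-1,-1]}' >/dev/null; python3 st.py; done
```

```text
upright frame: gap x,y,z mm [  1.6  -0.4 122.1] F [-8.7  0.7  8.5] T [ 0.54  1.37 -0.08] rot err deg [ 0.    0.14 -0.1 ] w 0.0095 t 13.2333
upright frame: gap x,y,z mm [  1.6  -0.4 121.2] F [-8.3 -0.8  9.2] T [ 0.53  1.4  -0.11] rot err deg [-0.    0.14 -0.11] w 0.0094 t 13.4833
upright frame: gap x,y,z mm [  1.6  -0.4 120.3] F [-9.6 -0.6  9.9] T [ 0.53  1.47 -0.06] rot err deg [ 0.    0.13 -0.11] w 0.0095 t 13.7333
```

```bash
for i in 1 2; do python3 -m jog '{"offset":[[0,0,-0.001],[0,0,-0.001],[0,0,-0.001]],"turn":[[0,0,0],[0,0,0],[0,0,0]],"hand":[-1,-1,-1]}' >/dev/null; python3 st.py; done
```

```text
upright frame: gap x,y,z mm [  1.6  -0.4 119.8] F [-10.4   1.2  14.2] T [ 0.67  1.6  -0.1 ] rot err deg [-0.01  0.12 -0.1 ] w 0.0088 t 13.9833
upright frame: gap x,y,z mm [  1.7  -0.4 119.7] F [-13.3   1.4  22.1] T [ 0.9  2.  -0.1] rot err deg [-0.01  0.09 -0.1 ] w 0.0091 t 14.2333
```

At the hard stop. Next I raise gently to feel whether the catch holds.

```bash
for i in 1 2 3 4; do python3 -m jog '{"offset":[[0,0,0.0013],[0,0,0.0013],[0,0,0.0013]],"turn":[[0,0,0],[0,0,0],[0,0,0]],"hand":[-1,-1,-1]}' >/dev/null; python3 st.py; done
```

```text
upright frame: gap x,y,z mm [  1.6  -0.4 119.9] F [-11.2   0.3  12.9] T [ 0.63  1.6  -0.11] rot err deg [-0.01  0.12 -0.1 ] w 0.009 t 14.4833
upright frame: gap x,y,z mm [  1.6  -0.4 120.8] F [-9.4 -0.   9. ] T [ 0.56  1.44 -0.11] rot err deg [-0.    0.13 -0.11] w 0.0094 t 14.7333
upright frame: gap x,y,z mm [  1.6  -0.4 121.9] F [-8.7  0.3  7.3] T [ 0.54  1.3  -0.13] rot err deg [ 0.    0.14 -0.11] w 0.0097 t 14.9833
upright frame: gap x,y,z mm [  1.5  -0.3 122.5] F [-6.7  1.4  1.6] T [ 0.37  1.01 -0.04] rot err deg [ 0.01  0.16 -0.11] w 0.0093 t 15.2333
```

```bash
for i in 1 2; do python3 -m jog '{"offset":[[0,0,0.0007],[0,0,0.0007],[0,0,0.0007]],"turn":[[0,0,0],[0,0,0],[0,0,0]],"hand":[-1,-1,-1]}' >/dev/null; python3 st.py; done
```

```text
upright frame: gap x,y,z mm [  1.5  -0.3 122.6] F [-5.3  0.2 -5.2] T [ 0.32  0.94 -0.07] rot err deg [ 0.01  0.17 -0.11] w 0.0094 t 15.4833
upright frame: gap x,y,z mm [  1.5  -0.3 122.8] F [ -4.2   0.9 -15.3] T [ 0.24  0.84 -0.06] rot err deg [ 0.02  0.18 -0.11] w 0.0093 t 15.7333
```

The catch holds: the shelf is stuck at 122.7 mm against a 15 N pull up. I relax, then release.

```bash
python3 -m jog '{"offset":[[-0.0003,0.0001,-0.0011],[-0.0006,0.0002,-0.0011],[-0.0006,0.0002,-0.0011]],"turn":[[0,0,0],[0,0,0],[0,0,0]],"hand":[-1,-1,-1]}' >/dev/null; python3 st.py
python3 -m jog '{"offset":[[0,0,0],[0,0,0],[0,0,0],[0,0,0],[0,0,0],[0,0,0]],"turn":[[0,0,0],[0,0,0],[0,0,0],[0,0,0],[0,0,0],[0,0,0]],"hand":[-0.3,-0.3,-0.3,-0.3,-0.3,-0.3]}' >/dev/null; python3 st.py
python3 -m jog '{"offset":[[0,0,0.01],[0,0,0.02],[0,0,0.04],[0,0,0.07],[0,0,0.1],[0,0,0.13],[0,0,0.13]],"turn":[[0,0,0],[0,0,0],[0,0,0],[0,0,0],[0,0,0],[0,0,0],[0,0,0]],"hand":[-0.3,-0.3,-0.3,-0.3,-0.3,-0.3,-0.3]}' >/dev/null; python3 st.py
```

```text
upright frame: gap x,y,z mm [  1.5  -0.4 122.7] F [-5.   0.3 -8.9] T [ 0.41  1.02 -0.14] rot err deg [ 0.01  0.09 -0.11] w 0.0094 t 15.9833
upright frame: gap x,y,z mm [  3.5  -0.7 123.5] F [ 0.2 -0.3 -0.7] T [0.03 0.03 0.01] rot err deg [-0.03 -0.14 -0.11] w 0.0295 t 16.4833
upright frame: gap x,y,z mm [  6.2  -1.1 260.3] F [-0.1 -0.   0.6] T [-0.03 -0.07  0.03] rot err deg [-0.12 -0.69 -0.1 ] w 0.0299 t 17.0667
```

Released with no load and lifted clear. Now I back away in front (robot side) and look.

```bash
python3 -m jog '{"offset":[[-0.02,0.025,0.01],[-0.04,0.05,0.02],[-0.06,0.075,0.03],[-0.06,0.1,0.03],[-0.06,0.13,0.03],[-0.06,0.15,0.03],[-0.06,0.15,0.03],[-0.06,0.15,0.03]],"turn":[[0,0,0],[0,0,0],[0,0,0],[0,0,0],[0,0,0],[0,0,0],[0,0,0],[0,0,0]],"hand":[-0.3,-0.3,-0.3,-0.3,-0.3,-0.3,-0.3,-0.3]}'
python3 - <<'E'
from h import *
w=snapshot("wrist")[100:360,0:320,::-1];t=snapshot("top")[100:310,130:490,::-1]
w=cv2.resize(w,None,fx=2,fy=2)[:340,:640];t=cv2.resize(t[:125],None,fx=2,fy=2)
o=np.zeros((590,720,3),np.uint8);o[:w.shape[0],:w.shape[1]]=w;o[340:340+250,:720]=t
cv2.imwrite("pics/fin.png",cv2.convertScaleAbs(o,alpha=1.7))
E
```

```text
time_s: 17.73
ee_pos: [0.451, -0.0515, 0.2806]
tool_rot: [0.164, 0.986, -0.0, 0.001]
contact_force: [0.2, -0.0, -0.3]
gripper_width: 0.0302
grip_force: 0.0
```

View pics/fin.png

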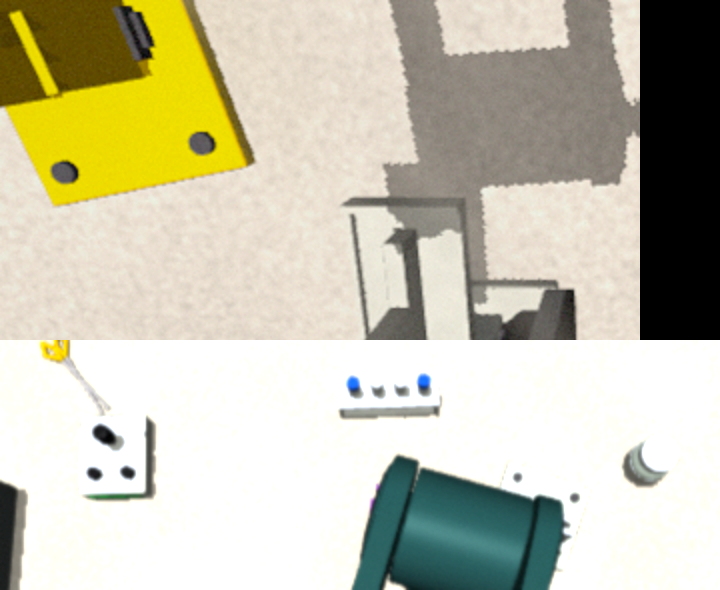

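The shelf hangs on the upright (410,270 in the crop), and the rack, box and jar stand in place. The arm touches nothing, so I hand in.

```bash
python3 -c "
from plant import manip
print(manip.finish_job())"
```

```text
the job is handed in; nothing more can be done
None
```

The white shelf is hooked into the upright, flat against the plate and latched (the catch held against a 15 N pull up); I let go, moved clear and handed the job in at about 18 s, with the rack, joystick box and jar where they were.

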